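Find the concealed battery-door release and press it

ROBOT

A 7-joint arm with a two-finger parallel gripper is mounted at the origin on the work surface. World frame = base frame: x ahead of the robot, y to its left, z up, the work surface at z = 0. Lengths are in m, angles in rad, forces in N, time in s.
With the tool pointing down it reaches from about 0.4 to 0.85 m from the base axis. Payload 4.5 kg.
Tool frame: the origin (TCP) lies midway between the tips of the shut fingers; the grasp point (between the pads) lies 19 mm behind it (r.hold_point_z is the distance from the TCP to the grasp point, in m); z points along the fingers, y is the direction in which the jaws open and shut (so a half turn about z gives the same grasp; the last joint's range is limited). The gripper opens to 88 mm and grips with 3 to 60 N. Pads are 18 mm wide; open, the fingers measure 123 mm over their backs; the gripper's body (75 mm by 187 mm) begins 45 mm behind the grasp point.
Start: joints at [-1.266, 0.689, -0.195, 1.565, 0.157, 0.902, -0.215], TCP at [0.167, 0.602, 0.239] pointing down, gripper open.
Joint ranges: [-3.01, 3.01], [-0.46, 2.08], [-1.47, 1.51], [0.13, 2.56], [-1, 4.14], [0.04, 2.09], [-2.66, 2.66]. Speed limits (rad/s): [2.57, 2.57, 3.14, 3.14, 3.14, 3.14, 3.14].

INTERFACE

Orientations are given as a unit quaternion [x, y, z, w].
In Python, from plant import r gives the robot as it stands. The module is installed in compiled form; this text tells all that it offers.
- The arm moves only by the tool move_arm, never from a script. Its arguments are lists of equal length, an entry for each row: "turn": the turn, a rotation vector about the tool's x, y, z in units of 2 pi rad (1.0 is 2 pi rad), a list of three; "dp": the shift along the tool's x, y, z in units of 2.5 cm (1.0 is 2.5 cm), a list of three; "jaw": the closure, from -1 (fully open) to 1 (shut), so that 0 is half open. In form: {"turn": [[wx, wy, wz], ...], "dp": [[x, y, z], ...], "jaw": [jaw, ...]}. A call has 1 to 10 rows; each row shifts and turns the commanded pose from where the row before left it, along the tool's axes as they then stand; what a row does not reach is not made up. A row lasts 1/12 s, in which the tool goes at most 41.7 mm and 7.16 degrees, less where a joint would pass 70% of its speed; a pose out of reach is approached as far as the arm can. A call with a number of a shift or a turn outside -1 to 1 is refused whole. A call with a gripper value outside its range is refused whole. The fingers move at their own pace and stop on an object; "newtons" is the grip in N (left out, the last holds). Time passes only in rows, so rows that do not move let the fingers close. It gives the time, the measured TCP pose, the force and the opening at its end, in the units of the state.
- r.get_state(): the state, without advancing time (a new reading comes with each control period).
- r.snapshot(name): name is "scene" or "top" or "wrist"; returns a dict with "frame" (420x560x3 uint8, blue, green, red), "mtx" (3x3 intrinsics, pixels), "k1" (the pictures are not rectified: a ray, as slopes to the right and down, at radius r is drawn at 1 + k1 r^2 times it, then the intrinsics apply), "origin" and "orientation" of the camera in the world; the wrist camera has in their place "tool_from_camera" (4x4, takes a point from camera to tool coordinates, whose origin is the TCP and whose axes are the flange's). Camera axes: x right, y up, looking along -z (the intrinsics and any distortion apply to the point x, -y, -z); pixel columns grow to the right and rows downward; lengths in m; the calibration is good to about 2 mm. A picture is of the moment at which its call begins: read the wrist's pose just before it. There is no depth.
- r.finish_job(): hands the job in, once; it reports no verdict.
The state is a dict: "clock": time; "q": joint angles; "qd": joint speeds; "joint_torque": joint torques, N m; "tool_pos": TCP position; "eef_rot": TCP orientation; "contact_force": force on the tool from outside, world axes, zero at the start; "moment": the same for the moment, N m; "opening": opening from 0.0 (shut) to 1.0 (fully open).
Only numpy, scipy, OpenCV 4.12 (cv2) and the standard library are available. Lean on these libraries where they do the work, as an engineer would, in place of code of your own. Each camera call takes 0.05 s, during which the arm holds its last target.

TASK

The battery flap in the top of the beige preamplifier is held shut by a concealed release, a flat plate of nearly the same grey sunk somewhere in the dark strip in front of the flap; it can be found by feeling along the strip with the fingertips for the place that gives. Press it down so that the flap springs open, then take the fingers away and leave the flap standing open. Do not press the raised red standby button, and do not pick up or push about the spare battery, the adapter or anything else lying loose.

Things in the scene. Friction and masses are not known exactly. Their poses are not given: they have to be found in the camera images.
- preamp: Bench preamplifier, a beige flat case fixed to the bench, 220 (its x) x 430 (its y) x 100 mm high, with a flat level top. Origin: centre of its underside, on the bench. Its x axis points from its front to its rear (roughly away from the robot), y to its left, z up. In the near half of the top, level with it, lies a dark grey rigid strip, 64 (x) x 180 mm (y), which hides the release.
- strip_mid (a point): Middle of the dark grey strip, at the height of the case's top (100 mm above the bench); axes as the preamplifier's. The release plate's centre lies on the strip's long centre line (y through this point), up to 60 mm to either side of this point, different every time.
- catch (a joint): How far the concealed release is pressed, in m: 0 at rest, 0.006 fully home; about 0.004 frees the flap. A flat plate 42 (x) x 50 mm (y), a shade darker than the strip, its face sunk 2 mm below the strip in a 45 x 53 mm opening. It yields straight down under light pressure (1.5 N to start, 5 N fully home) and springs back when let go.
- flap (a joint): Opening of the battery flap, in rad: 0 shut and latched, about 1.2 sprung right open. Plain light-beige panel 108 (x) x 176 mm (y), 4 mm thick, in the case's top; its free front edge is 44 mm behind the strip's centre line, its hinge along its far edge. When freed it swings up by itself, within about 1 s, under a weak spring, its free edge rising away from the strip.
- standby (a joint): How far the red standby button is pressed, in m: 0 at rest, 0.005 fully down. Red round button 24 mm across in a black ring 40 mm across, standing 17 mm above the case's top, 165 mm to the right (-y) of the preamplifier's middle and 60 mm in front of it (-x). Not to be pressed.
- battery: Spare battery pack, blue block 62 x 40 x 22 mm lying loose on the left end of the preamplifier's top. Origin: centre of its underside.
- adapter: Brass adapter, 26 mm across and 34 mm high, standing loose on the right end of the preamplifier's top, behind the red button. Origin: centre of its underside.
- jar: White plastic jar with grey cap, 80 mm across, 150 mm high, on the bench beside the preamplifier. Origin: centre of its underside.
- beaker: Glass beaker, 68 mm across, 90 mm high, on the bench beside the preamplifier. Origin: centre of its underside.
- tray: Yellow open parts tray, 100 x 120 x 35 mm, on the bench beside the preamplifier. Origin: centre of its underside.
- driver: Screwdriver with black handle, about 180 mm long, 22 mm thick, lying on the bench between robot and preamplifier, left of the robot. Origin: under the handle's tip-side end; its x axis points along the blade.

How it is judged:
On the way, in this order (a step that is already met when the one before it is completed fails the run):
1. the concealed release is pressed (value of joint catch above 0.003 m), for 0.02 s.
2. the battery flap has sprung open (value of joint flap above 0.7 rad), for 0.2 s.
At the end, for the whole second after the job is handed in: The battery flap stands open by more than 0.7 rad (40 degrees) and is at rest, and the concealed release has sprung back to within 2 mm of its rest position (value of joint flap above 0.7 rad and velocity of joint flap between -0.1 and 0.1 rad/s and value of joint catch below 0.002 m); the robot touches nothing.
It fails at once if the red standby button is pressed (by more than 2 mm) (value of joint standby above 0.002 m).
It fails at once if the spare battery pack or the brass adapter is moved or lifted by more than 20 mm (distance of any of battery, adapter from where it was at the start of the episode above 0.02 m).
It fails at once if the jar or the beaker or the parts tray or the screwdriver is moved or lifted by more than 20 mm (distance of any of jar, beaker, tray, driver from where it was at the start of the episode above 0.02 m).
It also fails if it takes over 45 s, if anything falls off the work surface, if the arm or the gripper's body presses on something with over 40 N, if the wrist force passes 120 N, or if a joint passes its speed limit or range.

## Working session

There is one attempt and no reset: what is moved stays moved. The work goes in short steps, Python scripts to look and compute and a tool call to move; the robot and the scene stay as the last step left them, time stands still between calls to the robot, and variables do not carry over. Pictures are saved under pics/ and viewed, and the job is handed in when it is done.

Besides the shell and the picture viewer there is one more tool, called after "Request:" by a JSON object that holds its "method" and its "body", one argument or row to a line. move_arm: Moves the arm, as the interface text tells. Shifts and turns lie within -1 to 1; 1 stands for 2.5 cm of shift or 2 pi rad of turn. Its arguments: {"type":"object","properties":{"turn":{"type":"array","items":{"type":"array","items":{"type":"number","minimum":-1,"maximum":1}}},"dp":{"type":"array","items":{"type":"array","items":{"type":"number","minimum":-1,"maximum":1}}},"jaw":{"type":"array","items":{"type":"number"}},"newtons":{"type":"number"}},"required":["turn","dp","jaw"]}

```bash
mkdir -p pics
python3 - <<'E'
from plant import r
import cv2,pickle
s=r.get_state();print(s)
d={}
for n in("scene","top"):
    p=r.snapshot(n);d[n]=p;cv2.imwrite(f"pics/{n}0.png",p["frame"]);print(n,p["mtx"],p["k1"],p["origin"],p["orientation"])
pickle.dump(d,open("s0.pkl","wb"))
E
```

```text
{'clock': 0.0, 'q': array([-1.26619207,  0.68998472, -0.19453727,  1.56635186,  0.15730159,
        0.90249348, -0.21508057]), 'qd': array([-0.00108176, -0.00079382,  0.00050078, -0.00123962,  0.0008807 ,
        0.00055083, -0.0007412 ]), 'joint_torque': array([-3.02262724e-04, -5.27558434e+01, -1.26722518e+00, -1.53427899e+01,
       -5.26467757e-02,  6.75254370e-03,  1.77348657e-04]), 'tool_pos': array([0.16705709, 0.60159826, 0.23790808]), 'eef_rot': array([ 1.34927405e-01,  9.90855058e-01, -9.19693891e-04, -6.46804498e-05]), 'contact_force': array([-0.28973042, -0.11178034, -0.36771999]), 'moment': array([-0.02163238,  0.01299318,  0.00850826]), 'opening': 0.9959960839827364}
scene [[382.55410439   0.         276.68268518]
 [  0.         382.55410439 209.8042743 ]
 [  0.           0.           1.        ]] 0.037089200035884944 [1.04155529 0.44585597 0.77280747] [0.17775185 0.36009912 0.81390652 0.41986794]
top [[428.60400107   0.         274.33804309]
 [  0.         428.60400107 211.94521582]
 [  0.           0.           1.        ]] -0.013897786660051622 [ 0.35991541 -0.00942055  1.23784873] [-0.0455415   0.02616565  0.71518124 -0.69696278]
```

View pics/scene0.png

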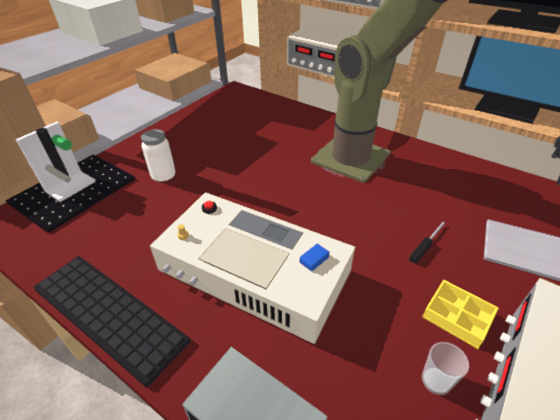

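View pics/top0.png

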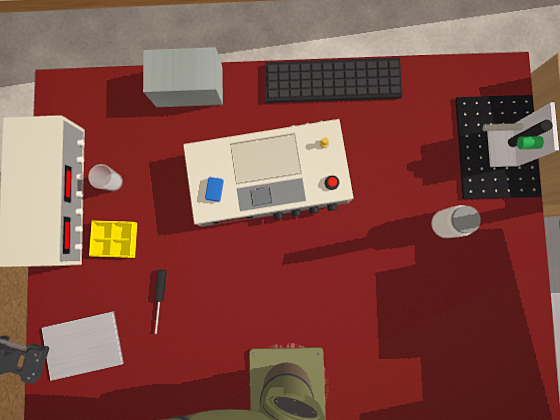

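The top view shows the dark strip around (271,194), with a slightly darker rectangle near (261,196). The scene view shows the same patch near (275,232). Next I measure it.

```bash
cat > h.py <<'E'
import numpy as np,cv2
from scipy.spatial.transform import Rotation as R
def ray(p,u,v):
    m=p["mtx"];xd=np.array([(u-m[0,2])/m[0,0],(v-m[1,2])/m[1,1]])
    x=xd.copy()
    for _ in range(20): x=xd/(1+p["k1"]*(x@x))
    return R.from_quat(p["orientation"]).apply([x[0],-x[1],-1])
def onz(p,u,v,z):
    d=ray(p,u,v);return p["origin"]+d*(z-p["origin"][2])/d[2]
E
python3 - <<'E'
import pickle,cv2,numpy as np
from h import *
d=pickle.load(open("s0.pkl","rb"))
p=d["top"];f=p["frame"]
cv2.imwrite("pics/topz.png",cv2.resize(f[110:235,175:360],None,fx=4,fy=4,interpolation=cv2.INTER_CUBIC))
p2=d["scene"];cv2.imwrite("pics/scz.png",cv2.resize(p2["frame"][190:290,150:350],None,fx=4,fy=4,interpolation=cv2.INTER_CUBIC))
hsv=cv2.cvtColor(f,cv2.COLOR_BGR2HSV)
for y in (190,197): print([tuple(f[y,x]) for x in range(232,310,3)])
for n,P in d.items():
    F=P["frame"];h=cv2.cvtColor(F,cv2.COLOR_BGR2HSV)
    box=np.zeros(F.shape[:2],np.uint8)
    if n=="top": box[172:215,228:312]=1
    else: box[205:255,222:308]=1
    for nm,m in(("strip",(h[...,1]<70)&(h[...,2]<150)&(h[...,2]>40)),):
        m=(m&(box>0)).astype(np.uint8)
        m=cv2.morphologyEx(m,cv2.MORPH_CLOSE,np.ones((5,5)))
        c=max(cv2.findContours(m,0,2)[0],key=cv2.contourArea)
        rc=cv2.minAreaRect(c);print(n,nm,rc,cv2.contourArea(c))
        cs=cv2.boxPoints(rc) if n=="top" else cv2.approxPolyDP(c,5,True)[:,0].astype(float)
        w=np.array([onz(P,*q,.1) for q in cs]);print(cs,w,w.mean(0))
E
```

```text
[(np.uint8(196), np.uint8(219), np.uint8(232)), (np.uint8(199), np.uint8(224), np.uint8(236)), (np.uint8(132), np.uint8(132), np.uint8(131)), (np.uint8(135), np.uint8(134), np.uint8(136)), (np.uint8(135), np.uint8(136), np.uint8(138)), (np.uint8(135), np.uint8(137), np.uint8(139)), (np.uint8(96), np.uint8(106), np.uint8(113)), (np.uint8(123), np.uint8(128), np.uint8(133)), (np.uint8(123), np.uint8(123), np.uint8(122)), (np.uint8(122), np.uint8(122), np.uint8(122)), (np.uint8(121), np.uint8(121), np.uint8(120)), (np.uint8(121), np.uint8(120), np.uint8(122)), (np.uint8(120), np.uint8(119), np.uint8(118)), (np.uint8(138), np.uint8(141), np.uint8(142)), (np.uint8(134), np.uint8(136), np.uint8(137)), (np.uint8(134), np.uint8(136), np.uint8(137)), (np.uint8(135), np.uint8(138), np.uint8(138)), (np.uint8(134), np.uint8(137), np.uint8(139)), (np.uint8(133), np.uint8(135), np.uint8(136)), (np.uint8(135), np.uint8(137), np.uint8(138)), (np.uint8(135), np.uint8(136), np.uint8(137)), (np.uint8(136), np.uint8(137), np.uint8(137)), (np.uint8(136), np.uint8(138), np.uint8(138)), (np.uint8(136), np.
[... 1414 characters left out ...]
86, 18.907489776611328), 20.170650482177734) 1152.0
[[229. 224.]
 [290. 248.]
 [302. 233.]
 [243. 211.]] [[ 0.56467509 -0.0551747   0.1       ]
 [ 0.54309248  0.11457303  0.1       ]
 [ 0.48619163  0.11108637  0.1       ]
 [ 0.50759066 -0.05692818  0.1       ]] [0.52538746 0.02838913 0.1       ]
top strip ((270.5702209472656, 194.18878173828125), (22.118671417236328, 66.07952880859375), 80.90972137451172) 1375.0
[[236.19815 188.48831]
 [301.44775 178.04837]
 [304.9423  199.88925]
 [239.69269 210.3292 ]] [[ 0.54242329  0.12151371  0.1       ]
 [ 0.56569817 -0.05467274  0.1       ]
 [ 0.50631596 -0.06217123  0.1       ]
 [ 0.48305396  0.11303493  0.1       ]] [0.52437285 0.02942617 0.1       ]
```

```bash
sleep 1
```

```text
(no output)
```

View pics/topz.png

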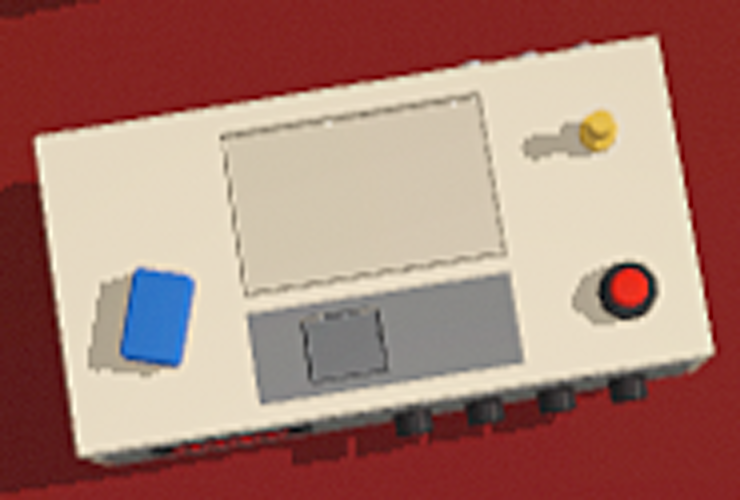

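View pics/scz.png

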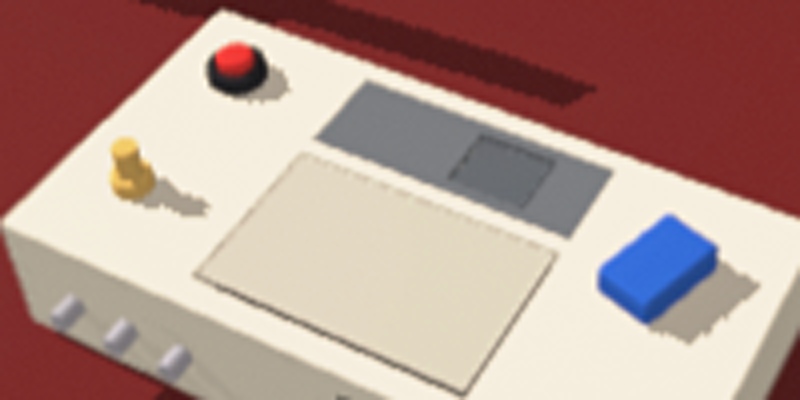

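Run:
```python
import pickle
from h import *
from plant import r
d=pickle.load(open("s0.pkl","rb"))
a=onz(d["top"],260.9,195.9,.098);b=onz(d["scene"],275.4,232.1,.098);print(a,b)
t=onz(d["top"],260.9,195.9,.098)
s=r.get_state();M=R.from_quat(s["eef_rot"]).as_matrix();print(M)
yaw=np.arctan2(.0233+.0233,.176*2);print("preamp yaw",np.degrees(yaw))
p=(a+b)/2; print(M.T@(p-s["tool_pos"])/.025)
w=r.snapshot("wrist");print(w["tool_from_camera"])
```

```text
[0.52068769 0.05549658 0.098     ] [0.51933659 0.05516719 0.098     ]
[[-9.63583440e-01  2.67407648e-01 -3.22016316e-04]
 [ 2.67407814e-01  9.63582092e-01 -1.61671729e-03]
 [-1.22033414e-04 -1.64395169e-03 -9.99998641e-01]]
preamp yaw 7.54132712968783
[-19.4469612  -17.27312897   5.63036904]
[[-6.91744470e-04  9.66630869e-01  2.56172374e-01  6.52825735e-02]
 [ 9.99999601e-01  8.13427661e-04 -3.69048743e-04  9.56847994e-04]
 [-5.65111602e-04  2.56172016e-01 -9.66631046e-01 -1.46080609e-01]
 [ 0.00000000e+00  0.00000000e+00  0.00000000e+00  1.00000000e+00]]
```

Request:
{"method": "move_arm", "body": {
  "turn": [
    [0,0,0],
    [0,0,0],
    [0,0,0],
    [0,0,0],
    [0,0,0],
    [0,0,0],
    [0,0,0],
    [0,0,0],
    [0,0,0],
    [0,0,0]
  ],
  "dp": [
    [-0.9,-0.8,0],
    [-0.9,-0.8,0],
    [-0.9,-0.8,0],
    [-0.9,-0.8,0],
    [-0.9,-0.8,0],
    [-0.9,-0.8,0],
    [-0.9,-0.8,0],
    [-0.9,-0.8,0],
    [-0.9,-0.8,0],
    [-0.9,-0.8,0]
  ],
  "jaw": [1,1,1,1,1,1,1,1,1,1]
}}

```text
clock: 0.98
tool_pos: [0.331, 0.3479, 0.2387]
eef_rot: [0.135, 0.991, -0.0, -0.0]
contact_force: [-0.2, 0.3, 0.0]
opening: 0.269
```

Request:
{"method": "move_arm", "body": {
  "turn": [
    [0,0,0],
    [0,0,0],
    [0,0,0],
    [0,0,0],
    [0,0,-0.016],
    [0,0,-0.016],
    [0,0,-0.016],
    [0,0,-0.016],
    [0,0,0],
    [0,0,0]
  ],
  "dp": [
    [-0.9,-0.8,0],
    [-0.9,-0.8,0],
    [-0.9,-0.8,0],
    [-0.9,-0.8,0],
    [0,0,0],
    [0,0,0],
    [0,0,0],
    [0,0,0],
    [0,0,0],
    [0,0,0]
  ],
  "jaw": [1,1,1,1,1,1,1,1,1,1]
}}

```text
clock: 1.82
tool_pos: [0.3958, 0.2481, 0.2386]
eef_rot: [-0.064, 0.998, 0.0, -0.0]
contact_force: [0.4, -0.1, -0.3]
opening: 0.004
```

```bash
cat > st.py <<'E'
from h import *
from plant import r
s=r.get_state();M=R.from_quat(s["eef_rot"]).as_matrix();p=np.array([.520,.0553,.098])
print(s["clock"],s["tool_pos"],"yaw",np.degrees(np.arctan2(-M[0,1],M[1,1])),"todo",M.T@(p-s["tool_pos"])/.025,s["contact_force"],s["opening"])
E
python3 st.py
```

```text
1.8167 [0.3957595  0.24805459 0.23858837] yaw 7.355728004908821 todo [-3.94404227 -8.28411747  5.62015368] [ 0.40540751 -0.09197131 -0.29327501] 0.004229340404653992
```

Request:
{"method": "move_arm", "body": {
  "turn": [
    [0,0,0],
    [0,0,0],
    [0,0,0],
    [0,0,0],
    [0,0,0],
    [0,0,0],
    [0,0,0],
    [0,0,0],
    [0,0,0],
    [0,0,0]
  ],
  "dp": [
    [-0.4,-0.83,0],
    [-0.4,-0.83,0],
    [-0.4,-0.83,0],
    [-0.4,-0.83,0],
    [-0.4,-0.83,0],
    [-0.4,-0.83,0],
    [-0.4,-0.83,0],
    [-0.4,-0.83,0],
    [-0.4,-0.83,0],
    [-0.4,-0.83,0]
  ],
  "jaw": [1,1,1,1,1,1,1,1,1,1]
}}

```text
clock: 2.65
tool_pos: [0.5225, 0.0547, 0.2386]
eef_rot: [-0.064, 0.998, -0.0, -0.0]
contact_force: [1.3, -0.5, -1.2]
opening: 0.006
```

Request:
{"method": "move_arm", "body": {
  "turn": [
    [0,0,0],
    [0,0,0],
    [0,0,0],
    [0,0,0],
    [0,0,0]
  ],
  "dp": [
    [0,0,0.5],
    [0,0,0.5],
    [0,0,0.5],
    [0,0,0],
    [0,0,0]
  ],
  "jaw": [1,1,1,1,1]
}}

```text
clock: 3.07
tool_pos: [0.5217, 0.0556, 0.2009]
eef_rot: [-0.065, 0.998, -0.0, -0.001]
contact_force: [0.0, 0.4, 0.9]
opening: 0.004
```

```bash
python3 st.py
python3 - <<'E'
from plant import r
import cv2,pickle
s=r.get_state();p=r.snapshot("wrist");pickle.dump((s,p),open("w1.pkl","wb"));cv2.imwrite("pics/w1.png",p["frame"])
E
```

```text
3.0667 [0.52167887 0.05562854 0.20087227] yaw 7.446955786852175 todo [ 6.20654405e-02 -3.64385082e-03  4.11499003e+00] [0.03019708 0.37003597 0.87057856] 0.0037785971461090926
```

View pics/w1.png

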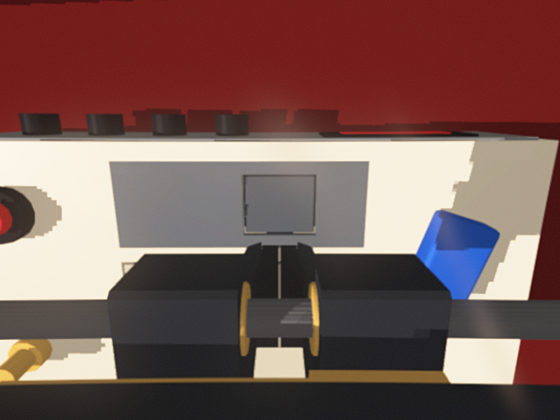

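The wrist view shows the shut fingers centred on column 279. The plate spans columns 243–316 and rows 174–235. I cast these corners onto its plane as a check.

Run:
```python
import pickle
from h import *
s,p=pickle.load(open("w1.pkl","rb"))
T=np.eye(4);T[:3,:3]=R.from_quat(s["eef_rot"]).as_matrix();T[:3,3]=s["tool_pos"]
C=T@p["tool_from_camera"];q=dict(mtx=p["mtx"],k1=p["k1"],origin=C[:3,3],orientation=R.from_matrix(C[:3,:3]).as_quat())
g=np.array([onz(q,u,v,.1) for u,v in((243,174),(316,174),(316,235),(243,235))]);print(g,g.mean(0))
c=g.mean(0);c[2]=.1;print(T[:3,:3].T@(c-s["tool_pos"])/.025)
```

```text
[[0.50254761 0.02856208 0.1       ]
 [0.49596087 0.07925251 0.1       ]
 [0.54058701 0.08625899 0.1       ]
 [0.54747516 0.03322928 0.1       ]] [0.52164266 0.05682571 0.1       ]
[-0.01087551  0.04834046  4.03487095]
```

Request:
{"method": "move_arm", "body": {
  "turn": [
    [0,0,0],
    [0,0,0],
    [0,0,0],
    [0,0,0],
    [0,0,0],
    [0,0,0],
    [0,0,0],
    [0,0,0]
  ],
  "dp": [
    [0.1,0,0.6],
    [0.1,0,0.6],
    [0,0,0.6],
    [0,0,0.6],
    [0,0,0.6],
    [0,0,0.6],
    [0,0,0],
    [0,0,0]
  ],
  "jaw": [1,1,1,1,1,1,1,1]
}}

```text
clock: 3.78
tool_pos: [0.5173, 0.0551, 0.1116]
eef_rot: [-0.066, 0.998, -0.0, 0.0]
contact_force: [-0.5, 0.4, -0.2]
opening: 0.004
```

Request:
{"method": "move_arm", "body": {
  "turn": [
    [0,0,0],
    [0,0,0],
    [0,0,0],
    [0,0,0],
    [0,0,0],
    [0,0,0]
  ],
  "dp": [
    [0,0,0.1],
    [0,0,0.1],
    [0,0,0.1],
    [0,0,0.1],
    [0,0,0],
    [0,0,0]
  ],
  "jaw": [1,1,1,1,1,1]
}}

```text
clock: 4.28
tool_pos: [0.5171, 0.0549, 0.1012]
eef_rot: [-0.066, 0.998, 0.0, -0.0]
contact_force: [0.5, 0.0, -0.1]
opening: 0.008
```

Request:
{"method": "move_arm", "body": {
  "turn": [
    [0,0,0],
    [0,0,0],
    [0,0,0],
    [0,0,0]
  ],
  "dp": [
    [0,0,0.1],
    [0,0,0.06],
    [0,0,0],
    [0,0,0]
  ],
  "jaw": [1,1,1,1]
}}

```text
clock: 4.62
tool_pos: [0.5174, 0.055, 0.0972]
eef_rot: [-0.066, 0.998, 0.0, 0.0]
contact_force: [-0.5, -0.1, 1.4]
opening: 0.006
```

Request:
{"method": "move_arm", "body": {
  "turn": [
    [0,0,0],
    [0,0,0],
    [0,0,0],
    [0,0,0]
  ],
  "dp": [
    [0,0,0.08],
    [0,0,0.06],
    [0,0,0],
    [0,0,0]
  ],
  "jaw": [1,1,1,1]
}}

```text
clock: 4.95
tool_pos: [0.5174, 0.055, 0.0938]
eef_rot: [-0.066, 0.998, 0.0, 0.0]
contact_force: [0.4, -0.2, 4.5]
opening: 0.009
```

```bash
python3 st.py
python3 - <<'E'
from plant import r
import cv2
cv2.imwrite("pics/sc2.png",r.snapshot("scene")["frame"])
E
```

```text
4.95 [0.51739238 0.05497511 0.09379537] yaw 7.525043247988269 todo [-0.10519123 -0.00076253 -0.16813349] [ 0.44383079 -0.24167137  4.52494554] 0.008708831023533268
```

View pics/sc2.png

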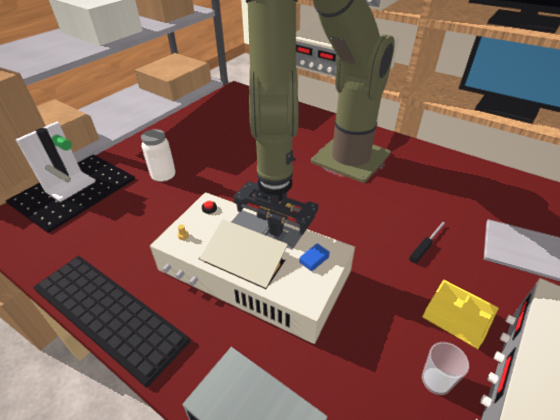

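The flap's free edge has lifted in the scene view (around (245,250)). I hold briefly, then withdraw towards the robot and up.

Request:
{"method": "move_arm", "body": {
  "turn": [
    [0,0,0],
    [0,0,0],
    [0,0,0],
    [0,0,0],
    [0,0,0],
    [0,0,0],
    [0,0,0],
    [0,0,0]
  ],
  "dp": [
    [0,0,0],
    [0,0,0],
    [0,0,0],
    [0,0,0],
    [0,0,0],
    [0,0,0],
    [0,0,0],
    [0,0,0]
  ],
  "jaw": [1,1,1,1,1,1,1,1]
}}

```text
clock: 5.67
tool_pos: [0.5174, 0.055, 0.0938]
eef_rot: [-0.066, 0.998, 0.0, 0.0]
contact_force: [1.4, -0.2, 4.0]
opening: 0.005
```

Request:
{"method": "move_arm", "body": {
  "turn": [
    [0,0,0],
    [0,0,0],
    [0,0,0],
    [0,0,0],
    [0,0,0],
    [0,0,0],
    [0,0,0],
    [0,0,0],
    [0,0,0],
    [0,0,0]
  ],
  "dp": [
    [0,0,-0.3],
    [0,0,-0.5],
    [0.3,0,-0.6],
    [0.4,0,-0.6],
    [0.4,0,-0.6],
    [0.4,0,-0.6],
    [0.4,0,-0.6],
    [0.4,0,-0.6],
    [0,0,0],
    [0,0,0]
  ],
  "jaw": [1,1,1,1,1,1,1,1,1,1]
}}

```text
clock: 6.5
tool_pos: [0.4597, 0.0472, 0.2041]
eef_rot: [-0.066, 0.998, -0.0, 0.0]
contact_force: [1.1, -0.6, 0.7]
opening: 0.007
```

```bash
python3 st.py
python3 - <<'E'
from plant import r
import cv2,numpy as np
a=r.snapshot("scene")["frame"];b=r.snapshot("top")["frame"]
cv2.imwrite("pics/end.png",np.vstack([cv2.resize(a[150:350,100:400],None,fx=2,fy=2)[:300*2],cv2.resize(b[100:240,100:400],None,fx=2,fy=2)])[:680][::1])
im=cv2.imread("pics/end.png");cv2.imwrite("pics/end.png",cv2.resize(im,None,fx=.85,fy=.85))
E
```

```text
6.5 [0.45972686 0.04717341 0.20412287] yaw 7.528462683796384 todo [-2.43198859  0.00718007  4.24533982] [ 1.1041535  -0.63515914  0.6541577 ] 0.007245810819737685
```

View pics/end.png

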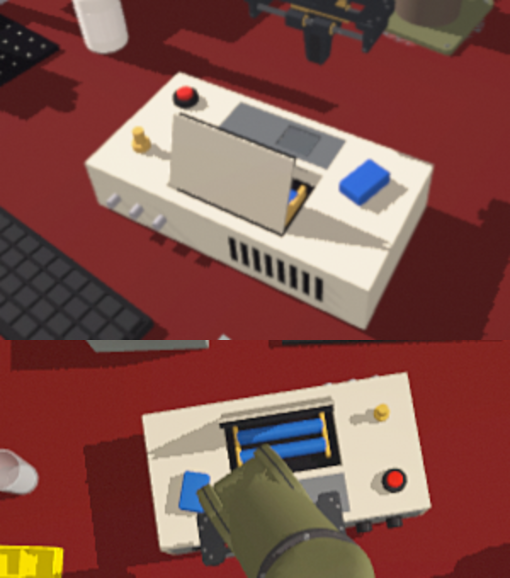

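The flap stands wide open in both views, at about 1.2 rad. The gripper is clear, and the battery, adapter and button look undisturbed. I wait briefly to let everything settle, then hand in.

Request:
{"method": "move_arm", "body": {
  "turn": [
    [0,0,0],
    [0,0,0],
    [0,0,0],
    [0,0,0],
    [0,0,0],
    [0,0,0],
    [0,0,0],
    [0,0,0]
  ],
  "dp": [
    [0,0,0],
    [0,0,0],
    [0,0,0],
    [0,0,0],
    [0,0,0],
    [0,0,0],
    [0,0,0],
    [0,0,0]
  ],
  "jaw": [1,1,1,1,1,1,1,1]
}}

```text
clock: 7.27
tool_pos: [0.4602, 0.0474, 0.2037]
eef_rot: [-0.066, 0.998, 0.0, 0.0]
contact_force: [0.2, 0.3, -0.4]
opening: 0.008
```

```bash
python3 -c "
from plant import r
print(r.finish_job())"
```

```text
the job is handed in; nothing more can be done
None
```

The flap sprang open and was standing wide open when I handed the job in at about 7.3 s; the hand-in gives no verdict.

- **Finding the release:** I found the plate by eye in the camera pictures rather than by feeling along the strip. It lies about 25 mm left of the strip's middle, and all three views agreed to about 2 mm.
- **Pressing it:** I pushed it down about 4 mm with the shut fingers at roughly 4.5 N. I held until the flap had swung up, then drew the hand back and up, clear of the case.
- **Last checks:** The scene and top pictures show the flap at about 1.2 rad by eye. The plate is no longer touched, and the battery, adapter and red button look undisturbed. The force on the tool was near zero. I could not read the flap or release values directly, and I took no picture after the last short wait. No check failed or disagreed.

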